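# Hold the portable dental unit's lid open while its stay is replaced

## Robot

A 6-joint arm with a two-finger parallel gripper is mounted at the origin on the work surface. World frame = base frame: x ahead of the robot, y to its left, z up, the work surface at z = 0. Lengths are in mm, angles in rad, forces in N, time in s.
With the tool pointing down it reaches from about 350 to 875 mm from the base axis. Payload 4.2 kg.
Tool frame: the origin (TCP) lies midway between the tips of the shut fingers; the grasp point (between the pads) lies 19 mm behind it; x points along the fingers, y is the direction in which the jaws open and shut, and the axes are right-handed (so a half turn about x gives the same grasp; the last joint's range is limited). The gripper opens to 85 mm and grips with 20 to 120 N. Pads are 22 mm wide; open, the fingers measure 114 mm over their backs; the gripper's body (76 mm by 85 mm) begins 54 mm behind the grasp point. The pads swing forward as they close: fully open they stand 13 mm farther back than shut.
Start: joints at [-1.01, 0.385, 0.008, 0, -1.194, -0.259], TCP at [185.79, -596.725, 231.312] pointing down, gripper open.
Joint ranges: [-3.14, 3.14], [-1.21, 2.06], [-1.07, 1.41], [-3.16, 2.05], [-2.99, -0.16], [-3.1, 3.1]. Speed limits (rad/s): [2.79, 2.79, 3.14, 3.14, 3.14, 3.14].

## Interface

Orientations are given as a unit quaternion [x, y, z, w].
In Python, from bench import readout, imaging, arm gives the robot as it stands.
- The arm moves only by the tool arm_command, never from a script. Its argument "increments" is a list of rows, each a list of 3 entries, a list of its own where there are three numbers: the turn, a rotation vector about the world's x, y, z in degrees, then the shift along the world's x, y, z in mm, then the closure, from 0 (fully open) to 1 (shut). In form: [[[ax, ay, az], [tx, ty, tz], fingers], ...]. A call has exactly 5 rows; each row is the pose to reach, as a shift and turn from the pose measured when the call began; what a row does not reach only later rows make up. A row lasts 1/10 s, in which the tool goes at most 50 mm and 8.59 degrees, less where a joint would pass 70% of its speed; a pose out of reach is approached as far as the arm can. A call with a gripper value outside its range is refused whole. The fingers move at their own pace and stop on an object; the grip force is fixed at half the most. Time passes only in rows, so rows that repeat a pose let the fingers close, or fill a call up. It gives the time, the measured TCP pose, the force and the opening at its end, in the units of the state.
- readout.read_state(): the state, without advancing time (a new reading comes with each control period).
- imaging.get_image(name): name is "scene" or "top"; returns (picture, depth): 420x560x3 uint8, blue, green, red; 420x560 float32, mm along the optical axis (not along the pixel's ray), 0 where there is no reading.
- imaging.camera_info(name): a dict with "vfov" (degrees; the focal length in pixels is half the picture's height over the tangent of half this angle, whatever the lens; pixels are square), "cx", "cy" (the principal point, pixels), "eye" and "rotation" of the camera in the world. Camera axes: x right, y down, z forward; pixel columns grow to the right and rows downward; lengths in mm; the calibration is good to about 2 mm. A picture is of the moment at which its call begins. camera_info takes no time and is no camera call.
- arm.job_done(): hands the job in, once; it reports no verdict.
The state is a dict: "clock": time; "joints": joint angles; "joint_vel": joint speeds; "joint_efforts": joint torques, N m; "position": TCP position; "ee_rot": TCP orientation; "contact_force": force on the tool from outside, world axes, zero at the start; "wrist_torque": the same for the moment, N m; "gripper_width": finger opening in mm.
Only numpy, scipy, OpenCV 4.12 (cv2) and the standard library are available. Lean on these libraries where they do the work, as an engineer would, in place of code of your own. Each camera call takes 0.05 s, during which the arm holds its last target. There are 200 camera calls.

## Task

The stay of the light grey case's lid has broken, so the lid falls shut by itself. First take the white jar with the green cap off the lid and stand it upright in the white basket beside the blue tub, set down and not dropped; then raise the lid (it has a black handle bar) and hold it 60 degrees open from shut, steady, so that a colleague can fit the new stay: finish while still holding it there with the gripper, not letting it drop. Leave everything else where it is.

Things in the scene. Friction and masses are not known exactly. Their poses are not given: they have to be found in the camera images.
- case: light grey plastic case fixed to the table, 200 (x) x 280 (y) x 100 mm high without its lid; origin: centre of its underside on the table; x points from the handle side to the hinge side, z up. It stands at a different place and yaw each time
- lid (a joint): opening angle of the lid in rad: 0 shut, 1.047 = 60 degrees open, stop at 1.4. The lid (0.45 kg, 200 x 280 x 12 mm plate lying on the case's rim, its top 112 mm over the table when shut) is hinged along the case's far (+x) rim, its handle edge rising as it opens. The hinge is nearly frictionless: let go, the lid falls shut from any angle
- lid_hinge (a point): point on the hinge line, in the middle of the case's width: at (100, 0, 100) mm in the case's frame; the hinge line runs along the case's y
- lid_handle (a point): middle of the lid's black round handle bar, 12 mm thick, 140 mm long between its two arms, parallel to the hinge; 245 mm from the hinge line towards the robot side and 6 mm over the lid plate's underside (in the lid's frame (-245, 0, 6) mm; shut: 106 mm over the table). The gap between bar and lid edge is 39 mm clear; it is empty below down to the table
- jar: white round jar with a green cap and paper label, 50 mm diameter, 85 mm high, about 0.16 kg, standing loose on the shut lid; origin: centre of its underside, z up
- basket: white low open box fixed to the table, outside 140 (x) x 200 (y) mm, 30 mm high, walls and floor 5 mm thick; origin: centre of its underside. Its +y half is free (jar goes about 45 mm from the centre along its +y); the blue tub stands in the -y half
- tub: blue round tub with a pale top, 48 mm diameter, 55 mm high, loose in the basket; origin: centre of its underside. Leave it
- green_bottle: green bottle with white cap, 56 mm diameter, 150 mm high, loose on the table; origin: centre of its underside. Leave it
- cup: empty orange cup, 72 mm across the rim, 85 mm high, loose on the table; origin: centre of its underside. Leave it
- spray_bottle: white bottle with blue cap, 60 mm diameter, 170 mm high, loose on the table; origin: centre of its underside. Leave it
- new_stay: new lid stay, a steel rod 180 mm long with flat ends, lying loose on the table; origin: under its middle. Leave it for the colleague

How it is judged:
By the outcome, as a careful person would: the job done as asked, in the order asked, and still so for the second after the job is handed in, while the arm keeps its last pose, push and grip.
It also fails if it takes over 58 s, if anything falls off the work surface, if the arm or the gripper's body presses on something with over 40 N, if the wrist force passes 120 N, or if a joint passes its speed limit or range.

## Working session

There is one attempt and no reset: what is moved stays moved. The work goes in short steps, Python scripts to look and compute and a tool call to move; the robot and the scene stay as the last step left them, time stands still between calls to the robot, and variables do not carry over. Pictures are saved under pics/ and viewed, about 8 in all and at most 12, crops included, and the job is handed in when it is done.

Besides the shell and the picture viewer there is one more tool, called after ">>>" in YAML: its name, and indented under it one key for each argument. arm_command: Moves the arm, as the interface text tells. Its arguments: {"type":"object","properties":{"increments":{"type":"array","items":{"type":"array"}}},"required":["increments"]}

```bash
ls; mkdir -p pics; cat > h.py <<'E'
import numpy as np,cv2
from bench import readout,imaging,arm
from scipy.spatial.transform import Rotation as R
def snap(n,f=None):
    p,d=imaging.get_image(n); np.savez(f'/tmp/{n}.npz',p=p,d=d)
    if f: cv2.imwrite('pics/'+f,p)
    return p,d
def cloud(n):
    z=np.load(f'/tmp/{n}.npz');d=z['d'];i=imaging.camera_info(n)
    f=d.shape[0]/2/np.tan(np.radians(i['vfov'])/2)
    v,u=np.mgrid[:d.shape[0],:d.shape[1]]
    c=np.stack([(u-i['cx'])/f*d,(v-i['cy'])/f*d,d],-1)
    W=c@np.array(i['rotation']).T+np.array(i['eye']); W[d==0]=np.nan
    return z['p'],W
E
python3 - <<'E'
from h import *
a,_=snap('scene');b,_=snap('top')
cv2.imwrite('pics/a.png',a);cv2.imwrite('pics/b.png',b)
for n in('scene','top'):
    print(imaging.camera_info(n)); p,W=cloud(n); print(np.nanmedian(W[...,2]))
print(readout.read_state())
E
```

```text
pics
{'vfov': 53.88725537122445, 'cx': 278.47677913420205, 'cy': 211.55648851949826, 'eye': array([1280.23005924,  830.49297073,  891.42450061]), 'rotation': array([ 0.31680664,  0.83062851, -0.42570678, -0.1687115 ])}Traceback (most recent call last):
  File "<stdin>", line 5, in <module>
  File "h.py", line 13, in cloud
    W=c@np.array(i['rotation']).T+np.array(i['eye']); W[d==0]=np.nan
      ~^~~~~~~~~~~~~~~~~~~~~~~~~~
ValueError: matmul: Input operand 1 has a mismatch in its core dimension 0, with gufunc signature (n?,k),(k,m?)->(n?,m?) (size 4 is different from 3)
```

View pics/a.png

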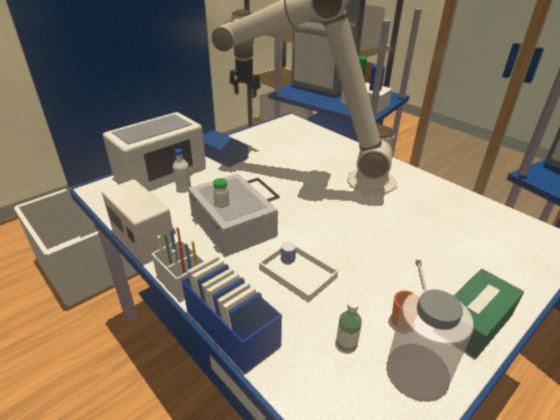

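View pics/b.png

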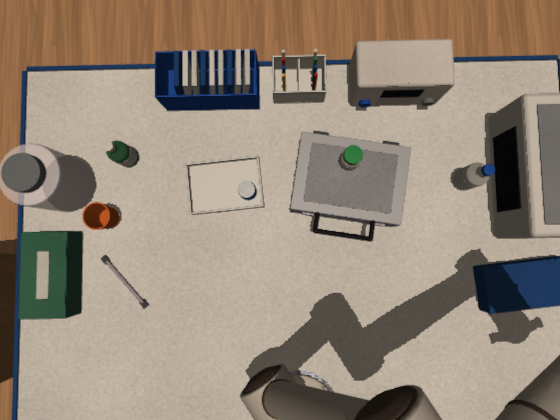

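The scene view shows the case at (232,210), with the jar on its lid at (220,192) and the basket at (298,270). In the top view the jar cap is at (352,156), the handle bar runs about (316,232)–(373,238), the basket is at (226,185) with the tub at (247,190), and its left half is free. The rotation comes as a quaternion, so my helper needs fixing.

```bash
sed -i "s/np.array(i\['rotation'\]).T/R.from_quat(i['rotation']).as_matrix().T/" h.py
python3 - <<'E'
from h import *
print(imaging.camera_info('top'))
for n in('scene','top'):
    p,W=cloud(n); Z=W[...,2]; print(n,np.nanmedian(Z))
    hsv=cv2.cvtColor(p,cv2.COLOR_BGR2HSV)
    m=(hsv[...,0]>45)&(hsv[...,0]<80)&(hsv[...,1]>120)&(Z>185)&(Z<210)
    print('cap',m.sum(),np.nanmean(W[m],0),np.nanmin(W[m],0),np.nanmax(W[m],0))
    X,Y=W[...,0],W[...,1]
    if n=='top':
        sub=np.zeros(Z.shape,bool); sub[125:245,280:420]=1
        lid=sub&(Z>104)&(Z<118)
        r=cv2.minAreaRect(W[lid][:,:2].astype(np.float32)); print('lid+handle',r,cv2.boxPoints(r))
        bar=sub&(hsv[...,2]<60)&(Z>85)&(Z<125); bar[:205]=0
        r=cv2.minAreaRect(W[bar][:,:2].astype(np.float32)); print('bar',bar.sum(),r, np.mean(W[bar],0))
        sub[:]=0; sub[145:225,175:275]=1
        b=sub&(Z>22)&(Z<36)
        r=cv2.minAreaRect(W[b][:,:2].astype(np.float32)); print('basket',r,cv2.boxPoints(r))
        t=sub&(Z>48); print('tub',np.mean(W[t],0),t.sum())
    for q in ([(220,184),(288,246)] if n=='scene' else [(352,156),(345,230),(316,232),(373,238),(330,180),(208,190),(247,189),(120,152),(475,176),(345,225)]): print(q,W[q[1],q[0]].round(1),end=' ')
im=cv2.imread('pics/b.png')[120:250,170:430]; cv2.imwrite('pics/c.png',cv2.resize(im,None,fx=3,fy=3,interpolation=cv2.INTER_CUBIC))
print(readout.read_state())
E
```

```text
{'vfov': 50.22539055539542, 'cx': 287.16319535179207, 'cy': 208.22125345400562, 'eye': array([ 443.11090801,    7.41224896, 1228.99960531]), 'rotation': array([-0.69975373,  0.71322943, -0.02560062,  0.03151354])}
scene 1.2903914708167576
cap 69 [ 503.39291298 -186.54169439  198.10860934] [-668.60675777 -597.49333605  190.04696781] [ 674.26401382 -114.10201377  209.84316931]
(220, 184) [ 663.2 -119.4  199.2] (288, 246) [594.8 128.1  61.3] top 0.9247852860232797
cap 262 [ 649.43508385 -139.56774065  197.03538505] [ 628.73181    -159.7034595   186.18117957] [ 670.12122074 -119.34508284  203.1955997 ]
lid+handle ((586.5690307617188, -141.92401123046875), (280.2010192871094, 258.92730712890625), 80.48017883300781) [[ 435.71725  -258.6833  ]
 [ 691.0787   -301.50696 ]
 [ 737.4208    -25.164734]
 [ 482.0594     17.658936]]
bar 374 ((487.63250732421875, -112.50444030761719), (228.89117431640625, 50.24299621582031), 80.02288818359375) [ 477.17398772 -119.3419013   110.43021514]
basket ((607.7412109375, 185.96694946289062), (140.38809204101562, 200.80665588378906), 5.140935897827148) [[528.83
[... 465 characters left out ...]
140.8    0.6] {'clock': 0.1, 'joints': array([-1.01042353e+00,  3.85493763e-01,  6.77497778e-03, -4.08400961e-04,
       -1.19404834e+00, -2.58618169e-01]), 'joint_vel': array([ 0.00073201, -0.00085807,  0.00319895,  0.00216135, -0.00024225,
        0.00055148]), 'joint_efforts': array([-6.85632094e-04, -3.93319345e+01,  1.88928115e+01,  4.19803128e+00,
       -2.62852685e-03,  1.10047694e-05]), 'position': array([ 185.61014227, -596.25232237,  230.33131878]), 'ee_rot': array([-0.10553675,  0.69923572,  0.10692197,  0.69892711]), 'contact_force': array([ 0.66874337,  0.48084362, -0.89309154]), 'wrist_torque': array([ 0.03577645,  0.01243731, -0.02515399]), 'gripper_width': 84.90338382697779}
```

View pics/c.png

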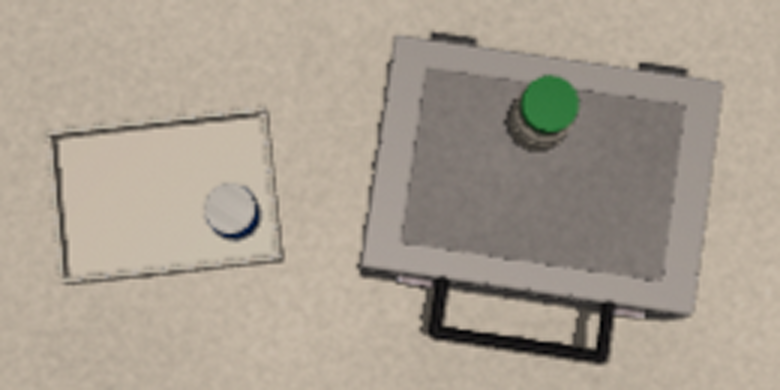

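The crop shows the lid corners at (395,38), (722,82), (690,318) and (362,268). The bar runs between (430,330) and (605,357), and the jar cap is at (551,104). I'll intersect these pixels with their known heights.

```bash
cat >> h.py <<'E'
def ray(n,u,v,z):
    i=imaging.camera_info(n); f=210/np.tan(np.radians(i['vfov'])/2)
    d=R.from_quat(i['rotation']).apply([(u-i['cx'])/f,(v-i['cy'])/f,1]); e=np.array(i['eye'])
    return e+d*(z-e[2])/d[2]
E
python3 - <<'E'
from h import *
g=lambda u,v,z: ray('top',170+(u+.5)/3-.5,120+(v+.5)/3-.5,z)[:2]
C=[g(*q,112) for q in[(395,38),(722,82),(690,318),(362,268)]]
B=[g(*q,112) for q in[(434,331),(606,357)]]
print('C',np.round(C,1),'ctr',np.mean(C,0)); print('bar',np.round(B,1),np.mean(B,0))
for a,b in((0,1),(3,2),(3,0),(2,1)): d=C[b]-C[a]; print(np.hypot(*d),np.degrees(np.arctan2(d[1],d[0])))
d=B[1]-B[0]; print(np.degrees(np.arctan2(d[1],d[0])))
print('cap',g(551,104,197),'basket',[g(*q,30).round(1) for q in[(52,134),(268,112),(283,261),(64,283)]],'tub',g(232,210,55))
p,W=cloud('scene'); Z=W[...,2]; s=np.zeros(Z.shape,bool); s[175:215,205:240]=1
m=s&(Z>180)&(Z<202); print('scene cap',W[m].mean(0),W[m].min(0),W[m].max(0))
p,W=cloud('top'); m=(W[...,2]>104)&(W[...,2]<118); s[:]=0;s[125:245,285:415]=1
print('z lid',np.median(W[m&s][:,2]))
t=R.from_quat(readout.read_state()['ee_rot']).as_matrix(); print(t.round(3))
E
```

```text
C [[ 725.9  -23.6]
 [ 682.5 -297.7]
 [ 484.7 -263.1]
 [ 531.5    8. ]] ctr [ 606.16661609 -144.09646887]
bar [[ 477.9  -50.7]
 [ 453.7 -192.5]] [ 465.82373736 -121.60373725]
277.4770162477022 -99.0002407289435
275.15610118581856 -99.80715243468879
196.9611066948872 -9.24427982922296
200.85957572706022 -9.909412079092071
-99.68903717083744
cap [ 649.72770153 -141.27656723] basket [array([665. , 285.9]), array([681.1,  90.3]), array([545.7,  78.7]), array([529.7, 275.2])] tub [589.45772746 121.44108001]
scene cap [ 656.47718951 -131.41574319  193.95439626] [ 630.38247127 -160.77212485  180.70220496] [ 675.1728967  -113.06248138  200.35431005]
z lid 112.35145955504709
[[-0.001 -0.297  0.955]
 [ 0.002  0.955  0.297]
 [-1.     0.002 -0.   ]]
```

>>> arm_command:
  increments:
    - [[0,0,8],[34,33,8],0]
    - [[0,0,16],[68,66,16],0]
    - [[0,0,24],[102,99,24],0]
    - [[0,0,32],[136,132,32],0]
    - [[0,0,40],[170,165,40],0]

```text
clock: 0.6
position: [356.5, -429.6, 270.3]
ee_rot: [-0.34, 0.62, 0.341, 0.619]
contact_force: [1.1, -0.8, 0.8]
gripper_width: 85.1
```

>>> arm_command:
  increments:
    - [[0,0,6],[33,32,0],0]
    - [[0,0,12],[66,64,0],0]
    - [[0,0,18],[99,96,0],0]
    - [[0,0,23],[132,128,0],0]
    - [[0,0,23],[165,160,0],0]

```text
clock: 1.1
position: [522.3, -267.9, 270.0]
ee_rot: [-0.457, 0.54, 0.459, 0.538]
contact_force: [0.6, -0.4, -1.4]
gripper_width: 85.6
```

>>> arm_command:
  increments:
    - [[0,0,0],[33,33,0],0]
    - [[0,0,0],[66,66,0],0]
    - [[0,0,0],[99,99,0],0]
    - [[0,0,0],[128,130,0],0]
    - [[0,0,0],[128,130,0],0]

```text
clock: 1.6
position: [652.9, -133.8, 267.7]
ee_rot: [-0.458, 0.539, 0.461, 0.537]
contact_force: [-0.8, -0.5, 0.3]
gripper_width: 85.3
```

```bash
python3 - <<'E'
from h import *
s=readout.read_state(); print(s['position'],s['joints'],R.from_quat(s['ee_rot']).as_matrix().round(3))
a,_=snap('scene'); cv2.imwrite('pics/d.png',cv2.resize(a[90:290,130:370],None,fx=3,fy=3))
p,W=cloud('scene'); Z=W[...,2]; s=np.zeros(Z.shape,bool); s[175:190,210:230]=1
m=s&(Z>194)&(Z<202); print(W[m].mean(0),W[m].min(0),W[m].max(0))
E
```

```text
[ 652.91082118 -133.83094927  267.66118793] [ 0.03913069  0.4397914   0.18550974 -0.00183328 -1.32153405 -0.19618947] [[-0.005 -0.988  0.157]
 [ 0.002  0.157  0.988]
 [-1.     0.005  0.001]]
[ 653.53816889 -136.35626164  197.419044  ] [ 631.94233085 -161.884561    194.63349048] [ 674.51945332 -113.04150991  200.15487438]
```

View pics/d.png

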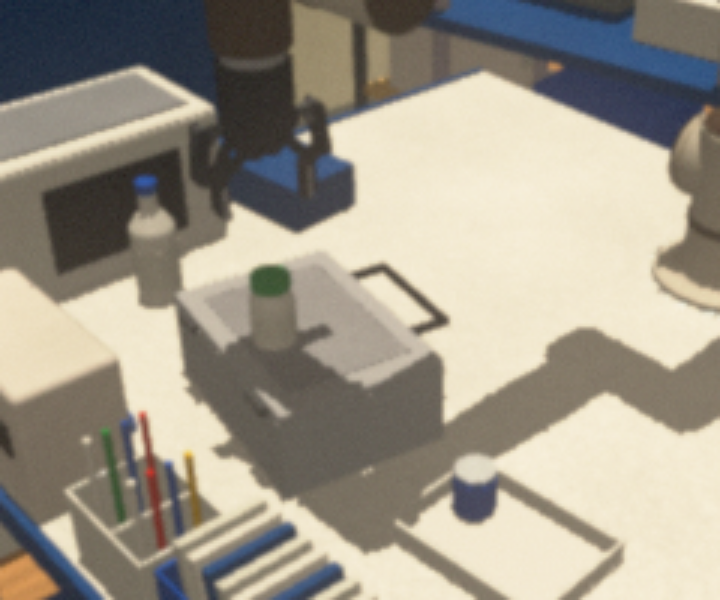

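The crop shows the open gripper with its fingertips at crop (220,215) and (310,190), which is left of and above the jar cap at (270,280). I'll check that against the projected TCP.

```bash
python3 - <<'E'
from h import *
p,d=snap('top')
s=readout.read_state(); tp=s['position']
for n in('scene','top'):
    i=imaging.camera_info(n); f=210/np.tan(np.radians(i['vfov'])/2)
    for q in (tp,tp+[0,0,60],[-0,0,0],[185.6,-596,230]):
        c=R.from_quat(i['rotation']).inv().apply(np.array(q)-i['eye']); print(n,np.round(q),(c[:2]/c[2]*f+[i['cx'],i['cy']]).round(1))
p,W=cloud('scene'); Z=W[...,2]
for v,u in((162,203),(153,233),(130,212),(158,204),(150,232)): print(W[v,u].round())
cv2.imwrite('pics/e.png',np.hstack([p,cv2.imread('pics/a.png')[:,:240]])[:, :560])
E
```

```text
scene [ 650. -137.  269.] [218.5 161.4]
scene [ 650. -137.  329.] [217.  143.9]
scene [0 0 0] [370.8 181.1]
scene [ 186. -596.  230.] [244.8  98.6]
top [ 650. -137.  269.] [355.9 147.4]
top [ 650. -137.  329.] [360.1 141.1]
top [0 0 0] [297.3 411.9]
top [ 186. -596.  230.] [572.2 358.5]
[ 708. -133.  289.]
[ 610. -113.  294.]
[ 670. -128.  383.]
[ 703. -134.  300.]
[ 611. -116.  303.]
```

View pics/e.png

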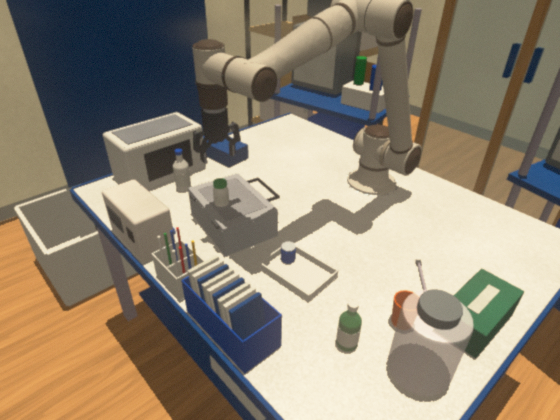

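>>> arm_command:
  increments:
    - [[0,0,0],[1,-1,-35],0]
    - [[0,0,0],[1,-1,-70],0]
    - [[0,0,0],[1,-1,-105],0]
    - [[0,0,0],[1,-1,-125],0]
    - [[0,0,0],[1,-1,-131],0]

```text
clock: 2.2
position: [648.7, -139.2, 134.8]
ee_rot: [-0.455, 0.542, 0.461, 0.536]
contact_force: [0.1, -0.1, -0.6]
gripper_width: 85.4
```

>>> arm_command:
  increments:
    - [[0,0,0],[0,0,0],0]
    - [[0,0,0],[0,0,0],0.2]
    - [[0,0,0],[0,0,0],0.3]
    - [[0,0,0],[0,0,0],0.6]
    - [[0,0,0],[0,0,0],0.6]

```text
clock: 2.7
position: [649.9, -139.5, 137.1]
ee_rot: [-0.456, 0.541, 0.46, 0.537]
contact_force: [-0.5, -0.3, 5.3]
gripper_width: 48.6
```

>>> arm_command:
  increments:
    - [[0,0,0],[0,0,0],0.6]
    - [[0,0,0],[0,0,0],0.6]
    - [[0,0,0],[0,0,0],0.6]
    - [[0,0,0],[0,0,0],0.6]
    - [[0,0,0],[0,0,0],0.6]

```text
clock: 3.2
position: [649.8, -139.3, 137.1]
ee_rot: [-0.456, 0.541, 0.46, 0.537]
contact_force: [-1.2, 1.3, 1.6]
gripper_width: 48.3
```

>>> arm_command:
  increments:
    - [[0,0,0],[0,0,5],0.8]
    - [[0,0,0],[0,0,20],0.8]
    - [[0,0,0],[0,0,40],0.8]
    - [[0,0,0],[0,0,60],0.8]
    - [[0,0,0],[0,0,70],0.8]

```text
clock: 3.7
position: [650.4, -139.5, 208.7]
ee_rot: [-0.456, 0.54, 0.459, 0.537]
contact_force: [0.6, -0.7, -1.0]
gripper_width: 48.5
```

>>> arm_command:
  increments:
    - [[0,0,0],[-2,15,0],0.8]
    - [[0,0,0],[-6,45,0],0.8]
    - [[0,0,0],[-11,85,0],0.8]
    - [[0,0,0],[-16,125,0],0.8]
    - [[0,0,0],[-21,165,0],0.8]

```text
clock: 4.2
position: [628.1, 27.4, 207.3]
ee_rot: [-0.456, 0.541, 0.46, 0.537]
contact_force: [0.4, 0.8, -2.3]
gripper_width: 48.2
```

>>> arm_command:
  increments:
    - [[0,0,0],[-5,40,0],0.8]
    - [[0,0,0],[-10,80,0],0.8]
    - [[0,0,0],[-15,120,0],0.8]
    - [[0,0,0],[-20,155,0],0.8]
    - [[0,0,0],[-23,180,0],0.8]

```text
clock: 4.7
position: [603.5, 210.2, 205.8]
ee_rot: [-0.456, 0.541, 0.461, 0.536]
contact_force: [0.7, -0.1, -0.9]
gripper_width: 48.1
```

>>> arm_command:
  increments:
    - [[0,0,0],[-2,14,0],0.8]
    - [[0,0,0],[-3,20,0],0.8]
    - [[0,0,0],[-3,20,0],0.8]
    - [[0,0,0],[-3,20,0],0.8]
    - [[0,0,0],[-3,20,0],0.8]

```text
clock: 5.2
position: [600.7, 229.0, 205.8]
ee_rot: [-0.455, 0.542, 0.46, 0.536]
contact_force: [0.6, 0.3, -2.4]
gripper_width: 48.5
```

```bash
python3 - <<'E'
from h import *
s=readout.read_state(); print(s['position'],s['contact_force'],R.from_quat(s['ee_rot']).as_matrix().round(3))
a,_=snap('scene'); cv2.imwrite('pics/f.png',cv2.resize(a[130:310,200:400],None,fx=3,fy=3))
E
```

```text
[600.66079343 228.95077335 205.83838997] [ 0.57716356  0.30540389 -2.41754955] [[-0.011 -0.987  0.162]
 [-0.     0.162  0.987]
 [-1.     0.01  -0.002]]
```

View pics/f.png

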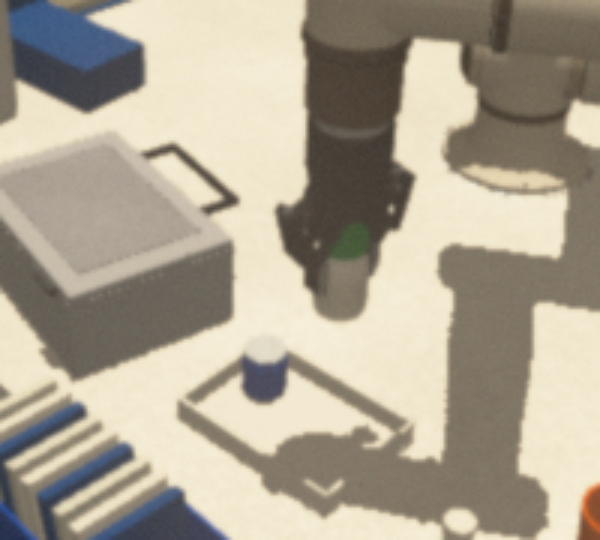

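The jar hangs straight in the gripper, with its base at crop (340,310), over the free half of the basket. The tub at (265,370) is untouched, so I'm lowering.

>>> arm_command:
  increments:
    - [[0,0,0],[1,0,-30],0.8]
    - [[0,0,0],[1,0,-65],0.8]
    - [[0,0,0],[1,0,-100],0.8]
    - [[0,0,0],[1,0,-130],0.8]
    - [[0,0,0],[1,0,-150],0.8]

```text
clock: 5.75
position: [600.9, 227.4, 53.5]
ee_rot: [-0.455, 0.543, 0.46, 0.535]
contact_force: [0.3, 0.3, -2.0]
gripper_width: 48.5
```

>>> arm_command:
  increments:
    - [[0,0,0],[0,0,-6],0.8]
    - [[0,0,0],[0,0,-11],0.8]
    - [[0,0,0],[0,0,-15],0.8]
    - [[0,0,0],[0,0,-18],0.8]
    - [[0,0,0],[0,0,-18],0.8]

```text
clock: 6.25
position: [601.2, 227.6, 36.0]
ee_rot: [-0.455, 0.543, 0.46, 0.536]
contact_force: [0.2, -0.6, -2.1]
gripper_width: 48.5
```

>>> arm_command:
  increments:
    - [[0,0,0],[0,0,-1],0.8]
    - [[0,0,0],[0,0,-2],0.8]
    - [[0,0,0],[0,0,-3],0.8]
    - [[0,0,0],[0,0,-4],0.8]
    - [[0,0,0],[0,0,-4],0.8]

```text
clock: 6.75
position: [601.0, 227.5, 31.8]
ee_rot: [-0.455, 0.543, 0.46, 0.536]
contact_force: [0.1, 0.9, -2.0]
gripper_width: 48.3
```

>>> arm_command:
  increments:
    - [[0,0,0],[0,0,-0.5],0.8]
    - [[0,0,0],[0,0,-1],0.8]
    - [[0,0,0],[0,0,-1.5],0.8]
    - [[0,0,0],[0,0,-2],0.8]
    - [[0,0,0],[0,0,-2],0.8]

```text
clock: 7.25
position: [601.0, 227.5, 30.2]
ee_rot: [-0.455, 0.543, 0.46, 0.536]
contact_force: [-0.4, -0.1, 1.0]
gripper_width: 48.2
```

>>> arm_command:
  increments:
    - [[0,0,0],[0,0,-0.5],0.8]
    - [[0,0,0],[0,0,-0.5],0.8]
    - [[0,0,0],[0,0,-0.5],0.42]
    - [[0,0,0],[0,0,-0.5],0.35]
    - [[0,0,0],[0,0,-0.5],0.2]

```text
clock: 7.75
position: [601.3, 227.7, 29.6]
ee_rot: [-0.455, 0.543, 0.46, 0.536]
contact_force: [-0.5, -0.5, 0.2]
gripper_width: 67.5
```

>>> arm_command:
  increments:
    - [[0,0,0],[0,0,0],0.1]
    - [[0,0,0],[0,0,0],0]
    - [[0,0,0],[0,0,10],0]
    - [[0,0,0],[0,0,30],0]
    - [[0,0,0],[0,0,60],0]

```text
clock: 8.25
position: [600.4, 227.1, 89.2]
ee_rot: [-0.455, 0.544, 0.46, 0.535]
contact_force: [0.0, 0.2, 0.2]
gripper_width: 85.5
```

>>> arm_command:
  increments:
    - [[0,0,0],[0,0,40],0]
    - [[0,0,0],[0,0,80],0]
    - [[0,0,0],[0,0,120],0]
    - [[0,0,0],[-10,-30,130],0]
    - [[0,0,0],[-20,-70,130],0]

```text
clock: 8.75
position: [581.6, 158.1, 222.9]
ee_rot: [-0.456, 0.541, 0.46, 0.536]
contact_force: [0.3, -0.7, -1.6]
gripper_width: 85.4
```

```bash
python3 - <<'E'
from h import *
s=readout.read_state(); print(s['position'],s['contact_force'],s['joints'])
a,_=snap('scene'); cv2.imwrite('pics/g.png',cv2.resize(a[130:310,200:400],None,fx=3,fy=3))
E
```

```text
[581.55503246 158.11690791 222.93862788] [ 0.28505079 -0.66170445 -1.6115714 ] [ 0.5315259   0.35683981 -0.05428942 -0.00489315 -1.16707796 -0.69092363]
```

View pics/g.png

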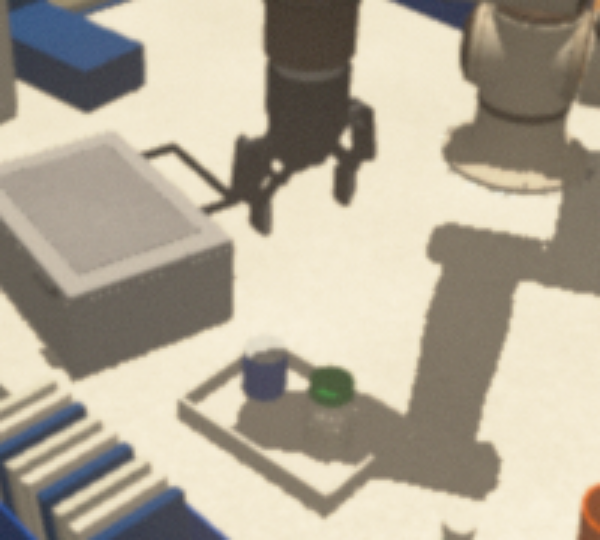

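The jar stands upright at crop (330,415) next to the tub at (265,370), and the arm is clear of it. Next is the handle.

>>> arm_command:
  increments:
    - [[0,0,0],[-18,-35,0],0.62]
    - [[0,0,0],[-37,-70,0],0.62]
    - [[-0.7,-4,0],[-56,-105,0],0.62]
    - [[-1.4,-8,0],[-75,-140,0],0.62]
    - [[-2,-12,0],[-94,-175,0],0.62]

```text
clock: 9.3
position: [483.5, -24.2, 222.7]
ee_rot: [-0.51, 0.492, 0.399, 0.582]
contact_force: [0.9, 0.5, 1.0]
gripper_width: 32.3
```

```bash
cat >> h.py <<'E'
def st():
    s=readout.read_state(); M=R.from_quat(s['ee_rot']).as_matrix()
    print(s['clock'],s['position'].round(1),'dir',M[:,0].round(3),'jaw',M[:,1].round(3),'j',s['joints'].round(2),'F',s['contact_force'].round(1),s['gripper_width'].round(1)); return s,M
def todo(p,d,jaw):
    s,M=st(); d=np.array(d,float);d/=np.linalg.norm(d); j=np.array(jaw,float); j-=d*(j@d); j/=np.linalg.norm(j)
    T=np.stack([d,j,np.cross(d,j)],1); print('shift',(np.array(p)-s['position']).round(1),'turn',np.degrees(R.from_matrix(T@M.T).as_rotvec()).round(1))
E
python3 -c "
from h import *
todo([436.5,-116.4,184],[.337,-.056,-.94],[-.986,.165,0])"
```

```text
Traceback (most recent call last):
  File "h.py", line 23, in todo
    s,M=st(); d=np.array(d,float);d/=np.linalg.norm(d); j=np.array(jaw,float); j-=d*(j@d); j/=np.linalg.norm(j)
        ~~^^
  File "h.py", line 21, in st
    print(s['clock'],s['position'].round(1),'dir',M[:,0].round(3),'jaw',M[:,1].round(3),'j',s['joints'].round(2),'F',s['contact_force'].round(1),s['gripper_width'].round(1)); return s,M
                                                                                                                                                 ^^^^^^^^^^^^^^^^^^^^^^^^
AttributeError: 'float' object has no attribute 'round'
```

```bash
sed -i "s/s\['gripper_width'\].round(1)/round(s['gripper_width'],1)/" h.py
python3 -c "
from h import *
todo([436.5,-116.4,184],[.337,-.056,-.94],[-.986,.165,0])"
```

```text
9.3 [483.5 -24.2 222.7] dir [ 0.197 -0.038 -0.98 ] jaw [-0.966  0.162 -0.201] j [ 0.35  0.05 -0.52  0.14 -0.83 -0.6 ] F [0.9 0.5 1. ] 32.3
shift [-47.  -92.2 -38.7] turn [-1.1 -8.3  0.1]
```

>>> arm_command:
  increments:
    - [[-0.4,-2.8,0],[-15,-30,-10],0.62]
    - [[-0.8,-5.6,0],[-31,-61,-20],0.62]
    - [[-1.1,-8.3,0],[-47,-92,-30],0.62]
    - [[-1.1,-8.3,0],[-47,-92,-39],0.62]
    - [[-1.1,-8.3,0],[-47,-92,-39],0.62]

```text
clock: 9.8
position: [435.0, -117.2, 183.3]
ee_rot: [-0.542, 0.454, 0.356, 0.611]
contact_force: [0.5, -0.7, 0.4]
gripper_width: 32.5
```

```bash
python3 - <<'E'
from h import *
todo([470.2,-122,90],[.337,-.056,-.94],[-.986,.165,0])
b,_=snap('top'); a,_=snap('scene')
b=cv2.resize(b[170:290,270:410],None,fx=4,fy=4); a=cv2.resize(a[110:230,170:310],None,fx=4,fy=4)
cv2.imwrite('pics/k.png',cv2.resize(np.hstack([b,a]),(800,343)))
E
```

```text
9.8 [ 435.  -117.2  183.3] dir [ 0.335 -0.057 -0.94 ] jaw [-0.927  0.159 -0.34 ] j [ 0.17 -0.03 -0.79  0.24 -0.5  -0.53] F [ 0.5 -0.7  0.4] 32.5
shift [ 35.2  -4.8 -93.3] turn [-0.  -0.1  0.2]
```

View pics/k.png

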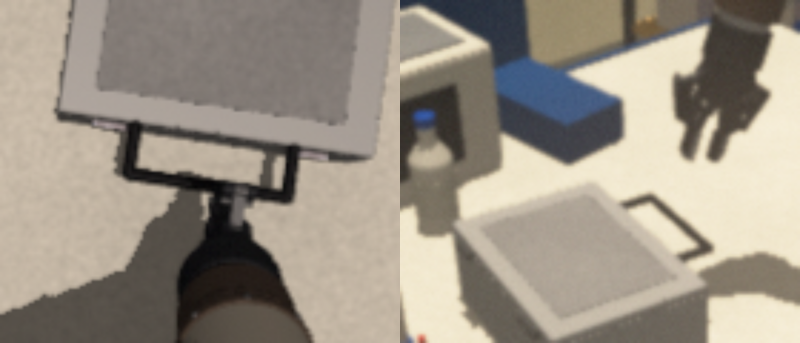

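The top crop shows the gripper over the middle of the bar, which runs (130,178)–(290,200), with the fingers at (230,200). The scene crop shows it clear of the lid, so I'm descending along the tool axis.

>>> arm_command:
  increments:
    - [[0,0,0],[6,-1,-16],0.62]
    - [[0,0,0],[12,-2,-32],0.62]
    - [[0,0,0],[18,-3,-48],0.62]
    - [[0,0,0],[23,-3,-60],0.62]
    - [[0,0,0],[26,-4,-70],0.62]

```text
clock: 10.4
position: [465.4, -119.1, 114.9]
ee_rot: [-0.544, 0.451, 0.356, 0.612]
contact_force: [-0.0, 0.1, -0.7]
gripper_width: 32.6
```

```bash
python3 - <<'E'
from h import *
todo([470.2,-122,90],[.337,-.056,-.94],[-.986,.165,0])
print(ray('scene',258.2,178.9,110),ray('scene',278.5,196.8,110))
E
```

```text
10.4 [ 465.4 -119.1  114.9] dir [ 0.34  -0.055 -0.939] jaw [-0.926  0.155 -0.344] j [ 0.12  0.13 -0.9   0.44 -0.22 -0.7 ] F [-0.   0.1 -0.7] 32.6
shift [  4.8  -2.9 -24.9] turn [-0.   0.2 -0. ]
[ 457.93278545 -179.14612426  110.        ] [481.55879638 -42.07701961 110.        ]
```

>>> arm_command:
  increments:
    - [[1,6,0],[1,-1,-2],0.62]
    - [[2,12,0],[2,-2,-5],0.62]
    - [[2,12,0],[3,-3,-12],0.62]
    - [[2,12,0],[3,-3,-20],0.62]
    - [[2,12,0],[3,-3,-26],0.62]

```text
clock: 10.9
position: [467.4, -121.9, 87.8]
ee_rot: [-0.493, 0.507, 0.419, 0.57]
contact_force: [-0.3, -0.1, -0.2]
gripper_width: 32.7
```

```bash
python3 - <<'E'
from h import *
todo([468.3,-121.7,89],[.137,-.023,-.99],[-.986,.165,0])
E
```

```text
10.9 [ 467.4 -121.9   87.8] dir [ 0.136 -0.022 -0.991] jaw [-0.977  0.163 -0.137] j [ 0.1   0.26 -0.65  0.07 -0.53 -0.33] F [-0.3 -0.1 -0.2] 32.7
shift [0.9 0.2 1.2] turn [-0.1 -0.1 -0. ]
```

>>> arm_command:
  increments:
    - [[0,0,0],[0,0,0],0.7]
    - [[0,0,0],[0,0,0],0.8]
    - [[0,0,0],[0,0,0],1]
    - [[0,0,0],[0,0,0],1]
    - [[0,0,0],[0,0,0],1]

```text
clock: 11.4
position: [468.5, -122.1, 88.4]
ee_rot: [-0.494, 0.506, 0.418, 0.571]
contact_force: [3.3, -3.6, -1.8]
gripper_width: 10.0
```

```bash
python3 - <<'E'
from h import *
todo([468.3,-121.7,89],[.137,-.023,-.99],[-.986,.165,0])
E
```

```text
11.4 [ 468.5 -122.1   88.4] dir [ 0.138 -0.022 -0.99 ] jaw [-0.977  0.163 -0.14 ] j [ 0.1   0.26 -0.65  0.07 -0.53 -0.33] F [ 3.3 -3.6 -1.8] 10.0
shift [-0.2  0.4  0.6] turn [-0.   0.1 -0. ]
```

```bash
cat >> h.py <<'E'
AX=np.array([.986,-.165,0]); YV=np.array([.165,.986,0])
HG=np.array([707.6,-162.1,100])
def tcp(th,k=1/3,t0=8):
    a=np.radians(th); t=np.radians(t0-th*k)
    return HG+AX*(-245*np.cos(a)+6*np.sin(a)+18*np.sin(t))+np.array([0,0,1])*(245*np.sin(a)+6*np.cos(a)-18*np.cos(t))
E
python3 - <<'E'
from h import *
print('start',tcp(0))
ths=np.concatenate([[0,1,3,6,9.5,13],[17,21,25,29,33],[37,41,45,49,53],[56,58,59.5,60,60]])
for c in range(4):
    b=ths[5*c]
    for th in ths[5*c+1:5*c+6]: print(c,th,'turn',((th-b)/3*YV).round(1),'shift',(tcp(th)-tcp(b)).round(1))
E
```

```text
start [ 468.5000442  -122.08834411   88.17517476]
0 1.0 turn [0.1 0.3 0. ] shift [ 0.  -0.   4.3]
0 3.0 turn [0.2 1.  0. ] shift [ 0.3 -0.1 12.8]
0 6.0 turn [0.3 2.  0. ] shift [ 1.3 -0.2 25.5]
0 9.5 turn [0.5 3.1 0. ] shift [ 3.3 -0.6 40.2]
0 13.0 turn [0.7 4.3 0. ] shift [ 6.2 -1.  54.8]
1 17.0 turn [0.2 1.3 0. ] shift [ 4.4 -0.7 16.4]
1 21.0 turn [0.4 2.6 0. ] shift [ 9.8 -1.6 32.4]
1 25.0 turn [0.7 3.9 0. ] shift [16.4 -2.7 48. ]
1 29.0 turn [0.9 5.3 0. ] shift [24. -4. 63.]
1 33.0 turn [1.1 6.6 0. ] shift [32.6 -5.5 77.5]
2 37.0 turn [0.2 1.3 0. ] shift [ 9.6 -1.6 13.8]
2 41.0 turn [0.4 2.6 0. ] shift [20.1 -3.4 26.9]
2 45.0 turn [0.7 3.9 0. ] shift [31.5 -5.3 39.1]
2 49.0 turn [0.9 5.3 0. ] shift [43.7 -7.3 50.5]
2 53.0 turn [1.1 6.6 0. ] shift [56.7 -9.5 61. ]
3 56.0 turn [0.2 1.  0. ] shift [10.2 -1.7  7.2]
3 58.0 turn [0.3 1.6 0. ] shift [17.2 -2.9 11.8]
3 59.5 turn [0.4 2.1 0. ] shift [22.5 -3.8 15. ]
3 60.0 turn [0.4 2.3 0. ] shift [24.3 -4.1 16. ]
3 60.0 turn [0.4 2.3 0. ] shift [24.3 -4.1 16. ]
```

>>> arm_command:
  increments:
    - [[0.1,0.3,0],[0,0,4],1]
    - [[0.2,1,0],[0.3,0,13],1]
    - [[0.3,2,0],[1.3,-0.2,25.5],1]
    - [[0.5,3.1,0],[3.3,-0.6,40],1]
    - [[0.7,4.3,0],[6.2,-1,55],1]

```text
clock: 11.9
position: [474.6, -123.1, 143.8]
ee_rot: [-0.474, 0.524, 0.44, 0.554]
contact_force: [4.6, -3.5, -6.6]
gripper_width: 10.2
```

```bash
cat >> h.py <<'E'
def now():
    s,M=st(); bar=s['position']-18*M[:,0]; r=bar-HG; h=r@AX
    print('bar',bar.round(1),'radius',np.hypot(h,r[2]).round(1),'theta',(np.degrees(np.arctan2(r[2],-h))-1.4).round(2),'tilt',np.degrees(np.arctan2(M[:,0]@AX,-M[2,0])).round(1)); return s
E
python3 - <<'E'
from h import *
s=now()
for th in(17,21,25,29,33): print((tcp(th)-s['position']).round(1))
E
```

```text
11.9 [ 474.6 -123.1  143.8] dir [ 0.063 -0.01  -0.998] jaw [-0.984  0.164 -0.064] j [ 0.09  0.22 -0.49  0.02 -0.8  -0.27] F [ 4.6 -3.5 -6.6] 10.2
bar [ 473.4 -122.9  161.7] radius 245.3 theta 13.18 tilt 3.6
[ 4.5 -0.8 15.6]
[10.  -1.7 31.6]
[16.5 -2.8 47.2]
[24.1 -4.1 62.3]
[32.7 -5.5 76.7]
```

Tracking cleanly, with small forces.

>>> arm_command:
  increments:
    - [[0.2,1.3,0],[4.4,-0.7,16],1]
    - [[0.4,2.6,0],[9.8,-1.6,32],1]
    - [[0.7,3.9,0],[16.4,-2.7,47.5],1]
    - [[0.9,5.3,0],[24,-4,62.5],1]
    - [[1.1,6.6,0],[32.6,-5.5,77],1]

```text
clock: 12.4
position: [505.7, -128.3, 220.0]
ee_rot: [-0.441, 0.552, 0.473, 0.526]
contact_force: [2.6, -3.0, -6.4]
gripper_width: 10.0
```

```bash
python3 - <<'E'
from h import *
s=now()
for th in(37,41,45,49,53): print((tcp(th)-s['position']).round(1))
E
```

```text
12.4 [ 505.7 -128.3  220. ] dir [-0.057  0.011 -0.998] jaw [-0.985  0.164  0.058] j [ 0.05  0.25 -0.22 -0.02 -1.16 -0.21] F [ 2.6 -3.  -6.4] 10.0
bar [ 506.7 -128.5  238. ] radius 246.0 theta 32.73 tilt -3.3
[11.2 -1.9 14.3]
[21.7 -3.6 27.3]
[33.1 -5.5 39.6]
[45.3 -7.6 51. ]
[58.3 -9.7 61.5]
```

>>> arm_command:
  increments:
    - [[0.2,1.3,0],[11,-1.8,14],1]
    - [[0.4,2.6,0],[21.5,-3.5,27],1]
    - [[0.7,3.9,0],[33,-5.4,39.5],1]
    - [[0.9,5.3,0],[45,-7.5,51],1]
    - [[1.1,6.6,0],[58,-9.7,61.5],1]

```text
clock: 12.9
position: [560.4, -137.6, 281.8]
ee_rot: [-0.405, 0.579, 0.505, 0.495]
contact_force: [-5.0, 1.1, 2.3]
gripper_width: 9.7
```

```bash
python3 - <<'E'
from h import *
s=now()
for th in(55,57,59,60): print((tcp(th)-s['position']).round(1))
E
```

```text
12.9 [ 560.4 -137.6  281.8] dir [-0.182  0.031 -0.983] jaw [-0.969  0.162  0.185] j [ 0.02  0.37  0.11 -0.04 -1.5  -0.18] F [-5.   1.1  2.3] 9.7
bar [ 563.7 -138.2  299.5] radius 247.1 theta 52.42 tilt -10.6
[10.3 -1.6  4.6]
[17.2 -2.7  9.3]
[24.3 -3.9 13.7]
[27.9 -4.5 15.8]
```

>>> arm_command:
  increments:
    - [[0.2,0.7,0],[10,-1.6,5],1]
    - [[0.3,1.4,0],[17.5,-2.8,9.5],1]
    - [[0.4,2,0],[24.5,-4,14],1]
    - [[0.4,2,0],[28,-4.5,16],1]
    - [[0.4,2,0],[28,-4.5,16],1]

```text
clock: 13.4
position: [585.6, -141.8, 299.3]
ee_rot: [-0.392, 0.588, 0.516, 0.484]
contact_force: [-5.5, 1.7, 6.4]
gripper_width: 10.1
```

```bash
python3 - <<'E'
from h import *
now()
a,_=snap('scene'); snap('top'); s=now()
for n,bx in(('top',(120,250,280,420)),('scene',(110,260,180,290))):
    p,W=cloud(n); Q=W[bx[0]:bx[1],bx[2]:bx[3]].reshape(-1,3); Q=Q[np.isfinite(Q[:,0])]
    r=Q-HG; h=r@AX; y=r@YV; z=r[:,2]
    L=-245
    m=(h>-105)&(h<5)&(z>20)&(z<185)&(np.abs(y)<135)&(np.abs(z*np.cos(np.pi/3)+h*np.sin(np.pi/3))<35)
    # robust line fit of z against h, iterated
    P=np.stack([h,y,z],1)[m]
    for _ in range(5):
        c=np.median(P,0) if _==0 else P.mean(0); u,sv,vt=np.linalg.svd(P-c,full_matrices=False); nn=vt[2]*np.sign(vt[2,2]); d=(P-c)@nn; P=P[np.abs(d)<max(4,2*np.std(d))]
    print(n,m.sum(),len(P),'n',nn.round(3),'angle',np.degrees(np.arctan2(nn[0],nn[2])).round(2),'rms',np.std((P-P.mean(0))@nn).round(2),'hinge offset',(-(P.mean(0))@nn).round(1),'xrange',P[:,0].min().round(),P[:,0].max().round())
cv2.imwrite('pics/m.png',cv2.resize(a[60:310,150:400],None,fx=2.4,fy=2.4))
E
```

```text
13.4 [ 585.6 -141.8  299.3] dir [-0.224  0.039 -0.974] jaw [-0.961  0.16   0.227] j [ 0.01  0.43  0.25 -0.04 -1.61 -0.17] F [-5.5  1.7  6.4] 10.1
bar [ 589.6 -142.5  316.8] radius 247.6 theta 59.73 tilt -13.1
13.5 [ 585.3 -141.8  299.2] dir [-0.224  0.039 -0.974] jaw [-0.961  0.16   0.227] j [ 0.01  0.43  0.25 -0.04 -1.61 -0.17] F [-5.9  1.4  5.5] 9.5
bar [ 589.3 -142.5  316.7] radius 247.6 theta 59.65 tilt -13.1
top 1761 1557 n [ 0.855 -0.002  0.518] angle 58.8 rms 0.95 hinge offset -12.1 xrange -99.0 1.0
scene 2717 2643 n [ 0.857 -0.001  0.515] angle 59.03 rms 1.5 hinge offset -13.0 xrange -100.0 5.0
```

View pics/m.png

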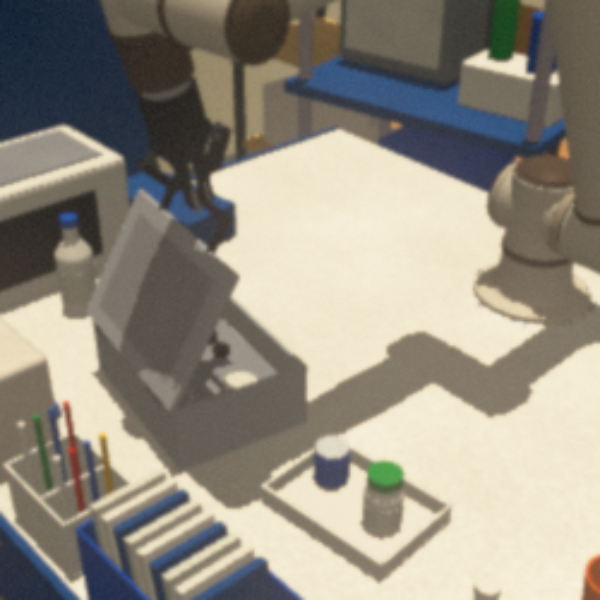

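The lid is open with the gripper on the bar at crop (205,190). The jar (383,497) and tub (332,462) stand upright in the basket. The depth plane fits give 58.8–59.0°, so I'm nudging up by about 0.9°.

>>> arm_command:
  increments:
    - [[0,0,0],[1.5,-0.2,1.5],1]
    - [[0,0,0],[2.9,-0.5,2.7],1]
    - [[0,0,0],[2.9,-0.5,2.7],1]
    - [[0,0,0],[2.9,-0.5,2.7],1]
    - [[0,0,0],[2.9,-0.5,2.7],1]

```text
clock: 14.0
position: [588.1, -142.2, 300.9]
ee_rot: [-0.392, 0.588, 0.516, 0.484]
contact_force: [0.6, -2.6, -6.5]
gripper_width: 9.4
```

```bash
cat > chk.py <<'E'
from h import *
now(); snap('scene'); snap('top'); s=now()
for n,bx in(('top',(120,250,280,420)),('scene',(110,260,180,290))):
    p,W=cloud(n); Q=W[bx[0]:bx[1],bx[2]:bx[3]].reshape(-1,3); Q=Q[np.isfinite(Q[:,0])]
    r=Q-HG; h=r@AX; y=r@YV; z=r[:,2]
    m=(h>-95)&(h<5)&(z>20)&(z<185)&(np.abs(y)<130)&(np.abs(z*.5+h*.866-12)<15)
    P=np.stack([h,y,z],1)[m]
    for _ in range(6):
        c=np.median(P,0) if _==0 else P.mean(0); vt=np.linalg.svd(P-c,full_matrices=False)[2]; nn=vt[2]*np.sign(vt[2,2]); d=(P-c)@nn; P=P[np.abs(d)<max(3,2*np.std(d))]
    print(n,len(P),'angle',np.degrees(np.arctan2(nn[0],nn[2])).round(2),'off',(P.mean(0)@nn).round(1))
E
python3 chk.py
```

```text
14.0 [ 588.1 -142.2  300.9] dir [-0.225  0.039 -0.974] jaw [-0.96   0.16   0.228] j [ 0.01  0.44  0.26 -0.04 -1.62 -0.17] F [ 0.6 -2.6 -6.5] 9.4
bar [ 592.1 -142.9  318.4] radius 247.8 theta 60.42 tilt -13.2
14.1 [ 588.2 -142.2  301. ] dir [-0.224  0.039 -0.974] jaw [-0.961  0.16   0.228] j [ 0.01  0.44  0.26 -0.04 -1.62 -0.17] F [ 0.9 -2.8 -7.4] 9.7
bar [ 592.3 -142.9  318.5] radius 247.8 theta 60.46 tilt -13.2
top 1408 angle 59.71 off 11.9
scene 2435 angle 59.78 off 12.9
```

>>> arm_command:
  increments:
    - [[0,0,0],[0.8,-0.1,0.5],1]
    - [[0,0,0],[0.8,-0.1,0.5],1]
    - [[0,0,0],[0.8,-0.1,0.5],1]
    - [[0,0,0],[0.8,-0.1,0.5],1]
    - [[0,0,0],[0.8,-0.1,0.5],1]

```text
clock: 14.6
position: [589.0, -142.4, 301.4]
ee_rot: [-0.392, 0.588, 0.516, 0.484]
contact_force: [0.5, -1.5, -7.0]
gripper_width: 9.9
```

```bash
python3 chk.py; python3 chk.py
```

```text
14.6 [ 589.  -142.4  301.4] dir [-0.224  0.039 -0.974] jaw [-0.961  0.16   0.228] j [ 0.01  0.44  0.26 -0.04 -1.62 -0.17] F [ 0.5 -1.5 -7. ] 9.9
bar [ 593.1 -143.1  318.9] radius 247.8 theta 60.67 tilt -13.2
14.7 [ 589.  -142.4  301.4] dir [-0.224  0.039 -0.974] jaw [-0.961  0.16   0.228] j [ 0.01  0.44  0.26 -0.04 -1.62 -0.17] F [ 0.3 -2.  -6.3] 9.6
bar [ 593.1 -143.1  318.9] radius 247.8 theta 60.67 tilt -13.2
top 1406 angle 59.91 off 11.9
scene 2430 angle 60.07 off 12.8
14.7 [ 589.  -142.4  301.4] dir [-0.224  0.039 -0.974] jaw [-0.961  0.16   0.228] j [ 0.01  0.44  0.26 -0.04 -1.62 -0.17] F [ 0.3 -2.  -6.3] 9.6
bar [ 593.1 -143.1  318.9] radius 247.8 theta 60.67 tilt -13.2
14.8 [ 589.1 -142.4  301.4] dir [-0.224  0.039 -0.974] jaw [-0.961  0.16   0.228] j [ 0.01  0.44  0.26 -0.04 -1.62 -0.17] F [ 0.5 -2.  -6.8] 9.7
bar [ 593.1 -143.1  319. ] radius 247.8 theta 60.68 tilt -13.2
top 1397 angle 59.9 off 12.0
scene 2416 angle 60.02 off 12.9
```

The lid reads 60.0° from both cameras and is steady, so I'm handing in.

```bash
python3 -c "
from bench import arm
print(arm.job_done())"
```

```text
the job is handed in; nothing more can be done
None
```

I set the jar upright in the free half of the basket beside the tub, lowering it until light contact before letting go. I then raised the lid by its bar and handed in at about 15 s, with the gripper still holding it.

**Last checks:**
- **Lid angle:** plane fits to the depth images gave 59.9° (top camera) and 60.0° (scene camera), unchanged between two readings 0.1 s apart.
- **Grip and force:** the gripper was still closed on the bar (about 10 mm opening), with about 7 N at the wrist.
- **Basket:** in the last picture I viewed, taken just before the final angle nudges, the jar and tub were both upright. I did not check the other objects separately at the end.

**One disagreement:** the angle worked out from the arm's position read 60.7°, and the bar came out 248 mm from the hinge instead of 245 mm. That fits my hinge estimate being about 2.5 mm off, so I went by the cameras.

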